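# Brush in its tray, then the cap off a canister of unknown thread

### The arm

A 7-joint arm with a two-finger parallel gripper is mounted at the origin on a cart in front of the work surface, level with it; the furniture and walls round the work are solid. World frame = base frame: x ahead of the robot, y to its left, z up, the work surface at z = 0. Lengths are in m, angles in rad, forces in N, time in s.
With the tool pointing down it reaches from about 0.4 to 0.875 m from the base axis. Payload 19.3 kg.
Tool frame: the origin (TCP) lies between the finger pads; the fingertips stand bot.tcp_to_tips ahead of it and the grasp point (between the pads) is the TCP (bot.tcp_to_tips is the distance from the TCP to the fingertips, in m); z points along the fingers, y is the line along which they close (so a half turn about z gives the same grasp; the last joint's range is limited). The gripper opens to 85 mm and grips with 20 to 120 N. Pads are 22 mm wide; open, the fingers measure 114 mm over their backs; the gripper's body (76 mm by 85 mm) begins 54 mm behind the grasp point. The pads swing forward as they close: fully open they stand 13 mm farther back than shut.
Start: joints at [1.277, 0.521, -0.036, 1.599, 0.021, 1.021, -0.113], TCP at [0.139, -0.609, 0.25] pointing down, gripper open.
Joint ranges: [-2.91, 2.91], [-0.3, 2.13], [-1.5, 1.42], [0.17, 2.43], [-1.26, 4.41], [0.16, 1.93], [-2.52, 2.52]. Speed limits (rad/s): [1.89, 1.89, 2.39, 2.39, 3.01, 3.01, 3.01].

### API

Orientations are given as [roll, pitch, yaw] about the fixed x, y, z axes, in that order (R = Rz(yaw) Ry(pitch) Rx(roll)).
In Python, from workcell import telemetry, grab_frame, bot gives the robot as it stands. The module is installed in compiled form; this text tells all that it offers.
- The arm moves only by the shell command python3 -m crank 'ROWS' [FORCE]. ROWS is text: rows parted by semicolons, each of 7 numbers parted by spaces: the finger opening in m, from 0 to 0.0854, then the shift along the tool's x, y, z in m, then the turn, a rotation vector about the tool's x, y, z in degrees. A call has exactly 8 rows; each row shifts and turns the commanded pose from where the row before left it, along the tool's axes as they then stand; what a row does not reach is not made up. A row lasts 1/12 s, in which the tool goes at most 41.7 mm and 7.16 degrees, less where a joint would pass 70% of its speed; a pose out of reach is approached as far as the arm can. A call with a gripper value outside its range is refused whole. The fingers move at their own pace and stop on an object; FORCE is the grip in N (left out, the last holds). Time passes only in rows, so rows that do not move let the fingers close, or fill a call up. It gives the time, the measured TCP pose, the force, the opening and the grip force at its end, in the units of the state.
- telemetry.observe(): the state, without advancing time (a new reading comes with each control period).
- grab_frame(name): name is "side" or "top"; returns a dict with "pixels" (384x512x3 uint8, red, green, blue), "depth" (384x512 float32, m along the optical axis (not along the pixel's ray), 0 where there is no reading), "vertical_fov" (degrees; the focal length in pixels is half the picture's height over the tangent of half this angle, whatever the lens; pixels are square), "cx", "cy" (the principal point, pixels), "distortion" ([k1, k2, p1, p2, k3] as OpenCV has them; the pictures are not rectified), "R" (3x3) and "t" (3): a world point X has camera coordinates R X + t. Camera axes: x right, y down, z forward; pixel columns grow to the right and rows downward; lengths in m; the calibration is good to about 2 mm. A picture is of the moment at which its call begins.
- bot.job_done(): hands the job in; it is judged then, once.
The state is a dict: "clock": time; "qpos": joint angles; "qd": joint speeds; "joint_efforts": joint torques, N m; "position": TCP position; "tool_rot": TCP orientation; "force": force on the tool from outside, world axes, zero at the start; "moment": the same for the moment, N m; "grip_width": finger opening in m; "finger_force": force on a finger pad.
Only numpy, scipy, OpenCV 4.12 (cv2) and the standard library are available. Lean on these libraries where they do the work, as an engineer would, in place of code of your own. Each camera call takes 0.05 s, during which the arm holds its last target. There are 200 camera calls.

### The job

Get the canister on the cork coaster ready for cleaning: first lay the brush flat in the empty compartment of the tray, with its bristles toward the blue-marked end, and let go of it. Then open that canister: one of the two canisters opens the usual way and the other the reverse way, so try its cap gently both ways, turn it the way it yields until it stops, and lift it straight off. Finish while still holding the cap level in the gripper, clear of the canister and about five centimetres above its mouth; leave the other canister closed and everything else where it stands.

Things in the scene. Friction and masses are not known exactly. Their poses are not given: they have to be found in the camera images.
- brush_mid (a point): cleaning brush, 160 mm long, lying flat along its x axis: round wooden handle 20 mm thick over the half at -x, steel ferrule and grey bristles 42 mm wide, 20 mm thick over the half at +x. This point is on the handle's axis near the balance point, 10 mm above the underside; 60 mm of brush lie to -x of it, 100 mm to +x
- brush_tip (a point): bristle end of the same brush, on its axis, 10 mm above the underside
- brush_place (a point): middle of the floor of the brush's compartment in the low wooden tray (tray fixed, 190 x 148 mm, walls 18 mm high and 4 mm thick, floor 5 mm above the worktop). This empty compartment is 182 mm long (x) and 70 mm wide (y); the other compartment lies to its -y and holds a small amber glass. +x points to the end with the blue mark
- cork_coaster_top (a point): centre of the top of the light-brown cork coaster (112 mm across, 5 mm thick, fixed); the canister to open stands centred on it. The other canister stands on a similar black slate coaster
- canister_1_mouth (a point): one of two canisters alike: white glazed canister with a steel band, 72 mm across, held immovably by a black suction foot (88 mm across); this point is the centre of its rim, 104 mm above its underside (109 mm above the worktop)
- canister_2_mouth (a point): the other canister: white glazed canister with a steel band, 72 mm across, held immovably by a black suction foot (88 mm across); this point is the centre of its rim, 104 mm above its underside (109 mm above the worktop)
- cap_1_grip (a point): cap of the canister whose rim is canister_1_mouth: steel disc 72 mm across, 8 mm thick, with an upright dark wooden grip bar across it, 56 mm long (x), 14 mm wide (y), 40 mm tall, to be pinched from above; about 90 g. This point is on the cap's axis in the bar, 22 mm above the disc, 18 mm below the bar's top and, when closed, 30 mm above the rim (139 mm above the worktop). z up
- cap_2_grip (a point): cap of the canister whose rim is canister_2_mouth: the same in every outward way as cap_1
- cap_1: the same cap; origin at the centre of the disc's underside. Under it an 18 mm deep plug with two lugs, hidden. It turns easily (under 0.2 N m). The opening way (one cap anticlockwise, the other clockwise from above; the outside does not tell) it meets a stop after about 1.2 rad; from 1.0 rad to there it lifts straight off. The wrong way it meets a stop within 0.15 rad
- cap_2: as cap_1, on the other canister, but opening the opposite way round
- canister_1: first canister, origin at the centre of its underside
- canister_2: second canister, origin at the centre of its underside
- brush: the brush, origin under the middle of its length, bristles to +x
- shot_glass: bystander: small amber glass, 39 mm across, 52 mm tall, in the tray's other compartment, near its blue-marked end; origin under its centre
- teal_mug: bystander: teal mug, 73 mm tall, toward the back; origin under its centre
- brown_jug: bystander: small brown jug, 93 mm tall, at the left; origin under its centre
Things that resemble listed ones, but are neither listed nor needed, are in the scene too. What is shaped like the cap_1 but red is not meant.

How it is judged:
On the way:
1. the brush lies flat in the tray's empty compartment, bristles to the blue mark, released (x of brush_mid in the frame of brush_place between -0.045 and 0.005 m and y of brush_mid in the frame of brush_place between -0.03 and 0.03 m and z of brush_mid in the frame of brush_place below 0.014 m and z of brush_tip in the frame of brush_place below 0.016 m and x of brush_tip in the frame of brush_place above 0.05 m and y of brush_tip in the frame of brush_place between -0.033 and 0.033 m and contact force between the fingers and brush below 0.1 N), for 0.2 s.
At the end, for the whole second after the job is handed in: Cap of the canister on the cork held by the gripper, touching no canister, grip point 167 to 400 mm up (closed: 139), within 100 mm sideways of the mouth, tilt under 0.35 rad, still; other cap moved under 15 mm; brush flat, released, in its compartment, bristles to the blue mark (all of step 1 and ((horizontal distance between canister_1_mouth and cork_coaster_top below 0.03 m and height (world z) of cap_1_grip between 0.167 and 0.4 m and horizontal distance between cap_1_grip and canister_1_mouth below 0.1 m and contact force between the fingers and cap_1 above 1 N and contact force between cap_1 and canister_1 below 0.1 N and contact force between cap_1 and canister_2 below 0.1 N and angle between cap_1_grip's own z axis and vertical below 0.35 rad and linear speed of cap_1 below 0.03 m/s and distance of cap_2_grip from where it was at the start of the episode below 0.015 m) or (horizontal distance between canister_2_mouth and cork_coaster_top below 0.03 m and height (world z) of cap_2_grip between 0.167 and 0.4 m and horizontal distance between cap_2_grip and canister_2_mouth below 0.1 m and contact force between the fingers and cap_2 above 1 N and contact force between cap_2 and canister_2 below 0.1 N and contact force between cap_2 and canister_1 below 0.1 N and angle between cap_2_grip's own z axis and vertical below 0.35 rad and linear speed of cap_2 below 0.03 m/s and distance of cap_1_grip from where it was at the start of the episode below 0.015 m))); the arm keeps its last pose, push and grip.
It fails at once if a bystander (amber glass, teal mug, brown jug) is knocked over or shoved more than 30 mm ((distance of shot_glass from where it was at the start of the episode above 0.03 m or angle between shot_glass's own z axis and vertical above 0.4 rad) or (distance of teal_mug from where it was at the start of the episode above 0.03 m or angle between teal_mug's own z axis and vertical above 0.4 rad) or (distance of brown_jug from where it was at the start of the episode above 0.03 m or angle between brown_jug's own z axis and vertical above 0.4 rad)).
It fails at once if the cap of the canister on the slate coaster is lifted or shoved (over 20 mm) ((horizontal distance between canister_1_mouth and cork_coaster_top above 0.03 m and distance of cap_1_grip from where it was at the start of the episode above 0.02 m) or (horizontal distance between canister_2_mouth and cork_coaster_top above 0.03 m and distance of cap_2_grip from where it was at the start of the episode above 0.02 m)).
It also fails if it takes over 64 s, if anything falls off the work surface, if the arm or the gripper's body presses on something with over 40 N, if the wrist force passes 120 N, or if a joint passes its speed limit or range.

## Working session

There is one attempt and no reset: what is moved stays moved. The work goes in short steps, Python scripts to look and compute and a shell command to move; the robot and the scene stay as the last step left them, time stands still between calls to the robot, and variables do not carry over. Pictures are saved under pics/ and viewed, at most 10 in all, crops included, and the job is handed in when it is done.

```bash
mkdir -p pics; cat > h.py <<'E'
import numpy as np,cv2
from workcell import telemetry,grab_frame,bot
def shot(n,name):
    f=grab_frame(n); cv2.imwrite(f'pics/{name}.png',f['pixels'][:,:,::-1]); np.save(f'pics/{name}.npy',f,allow_pickle=True); return f
def load(name): return np.load(f'pics/{name}.npy',allow_pickle=True).item()
def K(f):
    fl=192/np.tan(np.radians(f['vertical_fov'])/2); return np.array([[fl,0,f['cx']],[0,fl,f['cy']],[0,0,1.]])
def ray(f,u,v):
    p=cv2.undistortPoints(np.array([[[u,v]]],float),K(f),np.array(f['distortion']))[0,0]
    R=np.array(f['R']); return R.T@np.array([p[0],p[1],1]), -R.T@np.array(f['t'])
def atz(f,u,v,z):
    d,c=ray(f,u,v); return c+d*(z-c[2])/d[2]
def dep(f,u,v):
    d,c=ray(f,u,v); return c+d*f['depth'][int(v),int(u)]
E
python3 - <<'E'
from h import *
for n in('top','side'):
    f=shot(n,n+'0'); print(n,-np.array(f['R']).T@f['t'],f['distortion'])
a=cv2.imread('pics/top0.png');b=cv2.imread('pics/side0.png')
cv2.imwrite('pics/top0b.png',cv2.resize(a,(800,600)))
cv2.imwrite('pics/side0b.png',cv2.resize(b,(800,600)))
print(telemetry.observe(),bot.tcp_to_tips)
E
```

```text
top [0.42837525 0.06258297 1.4258291 ] [-0.01508179  0.          0.          0.          0.        ]
side [0.37405909 1.2927315  0.93211559] [-0.00648062  0.          0.          0.          0.        ]
{'clock': 0.1, 'qpos': array([ 1.27681398,  0.52195575, -0.03632508,  1.59994905,  0.02119947,
        1.02110068, -0.11280788]), 'qd': array([-1.71522774e-04, -2.55282821e-05, -1.32181973e-03, -2.57712509e-03,
       -2.88375985e-04,  4.25998633e-04, -1.16761768e-03]), 'joint_efforts': array([ 5.23594790e-03, -9.28464890e+01,  1.98416658e+00, -3.70526111e+01,
        1.80175854e-02,  5.49894146e-03,  1.37170233e-05]), 'position': array([ 0.13860337, -0.60914618,  0.24978316]), 'tool_rot': array([-3.14056735e+00,  7.27229725e-05,  2.23761178e-01]), 'force': array([-0.54574648, -0.28862248,  0.06206063]), 'moment': array([-0.00865054, -0.01416851, -0.00961603]), 'finger_force': 0.0, 'grip_width': 0.0852953454481338} 0.019
```

View pics/top0b.png

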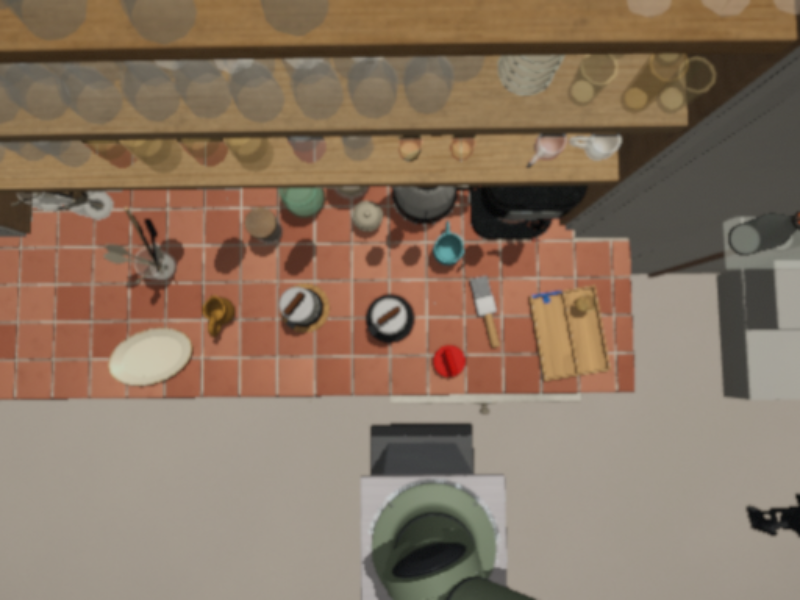

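View pics/side0b.png

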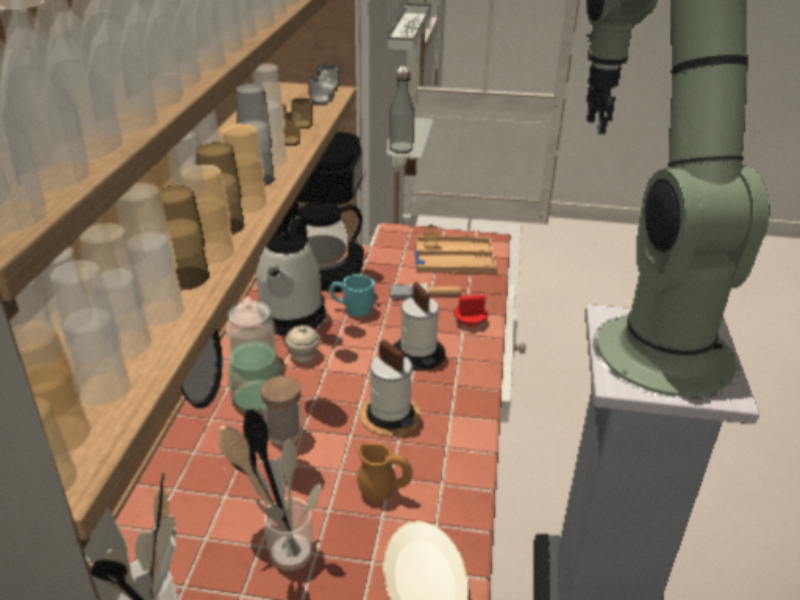

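The top view (800-px scale) shows several candidates:
- **Cork canister:** (300,307), with light cork visible around it.
- **Slate canister:** (389,318), with a black ring.
- **Red cap, a decoy:** (449,361).
- **Brush:** (486,310), bristles up in the image. The utensils at (150,250) are decoys.
- **Tray:** (568,335), blue mark at (548,297). Its left compartment is empty and the glass is in the right one at (582,305).

I'll check these in one close crop.

```bash
python3 - <<'E'
from h import *
a=cv2.imread('pics/top0.png')[165:255,170:400]
cv2.imwrite('pics/crop1.png',cv2.resize(a,None,fx=3.47,fy=3.47,interpolation=cv2.INTER_CUBIC))
E
```

```text
(no output)
```

View pics/crop1.png

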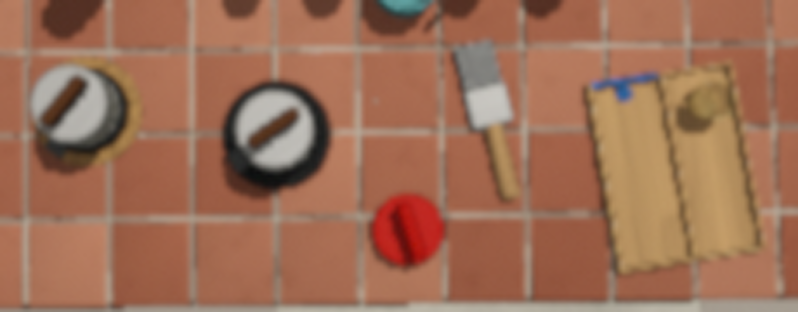

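The crop confirms the choice:
- **Cork canister:** cap disc centred at (71,104), bar from (46,122) to (82,80).
- **Brush:** bristle tip at (474,45), handle end at (510,197).
- **Tray:** corners (587,85), (730,66), (762,247) and (620,273), with the empty compartment on the left and the blue mark at the top-left end.

```bash
python3 - <<'E'
from h import *
f=load('top0'); s=3.47
P=lambda u,v,z: atz(f,170+(u+.5)/s-.5,165+(v+.5)/s-.5,z)
np.set_printoptions(precision=4,suppress=True)
tip=P(474,45,.015);end=P(510,197,.01);d=tip-end
print('brush',tip,end,np.linalg.norm(d[:2]),'yaw',np.degrees(np.arctan2(d[1],d[0])))
bm=end[:2]+.06*d[:2]/np.linalg.norm(d[:2]);print('mid',bm)
c=np.array([P(*q,.02) for q in((587,85),(730,66),(762,247),(620,273))]);print('tray',c)
e=(c[0]-c[3]+c[1]-c[2])[:2];e/=np.linalg.norm(e);n=np.array([-e[1],e[0]])
ce=c.mean(0)[:2];print('size',(c[0]-c[3])[:2]@e,(c[0]-c[1])[:2]@n,'ctr',ce,'yaw',np.degrees(np.arctan2(e[1],e[0])))
pl=ce+n*(74-4-35)*.001;print('place',pl,'divider',P(660,77,.02),P(690,255,.02),'target mid',pl-.02*e)
b1=P(46,122,.157);b2=P(82,80,.157);d=b2-b1
print('bar',b1,b2,np.linalg.norm(d),(b1+b2)/2,np.degrees(np.arctan2(d[1],d[0])),'disc',P(71,104,.117))
# depth checks
for n_,q in dict(brush=(500,160),bar=(64,101),disc=(90,110),floor=(640,150)).items():
    print(n_,dep(f,170+q[0]/s,165+q[1]/s))
print('slate',P(274,131,.117))
E
```

```text
brush [ 0.5876 -0.1118  0.015 ] [ 0.4348 -0.1449  0.01  ] 0.15633582248377265 yaw 12.223276878616213
mid [ 0.4934 -0.1322]
tray [[ 0.5454 -0.2233  0.02  ]
 [ 0.5627 -0.3671  0.02  ]
 [ 0.3822 -0.3919  0.02  ]
 [ 0.3585 -0.2503  0.02  ]]
size 0.1888426262379808 0.14489763586324447 ctr [ 0.4622 -0.3082] yaw 8.03979097463425
place [ 0.4573 -0.2735] divider [ 0.5525 -0.2966  0.02  ] [ 0.3753 -0.3202  0.02  ] target mid [ 0.4375 -0.2763]
bar [0.5065 0.293  0.157 ] [0.5442 0.2605 0.157 ] 0.04968053708272093 [0.5254 0.2768 0.157 ] -40.78193383584936 disc [0.5255 0.277  0.117 ]
brush [ 0.4705 -0.1363  0.015 ]
bar [0.5243 0.276  0.1553]
disc [0.5185 0.2581 0.1175]
floor [ 0.4788 -0.2775  0.0108]
slate [0.498  0.0883 0.117 ]
```

```bash
python3 -m crank '0.06 .028 -.024 0 0 0 0; 0.06 .028 -.024 0 0 0 0; 0.06 .028 -.024 0 0 0 0; 0.06 .028 -.024 0 0 0 0; 0.06 .028 -.024 0 0 0 0; 0.06 .028 -.024 0 0 0 0; 0.06 .028 -.024 0 0 0 0; 0.06 .028 -.024 0 0 0 0' 40
python3 -m crank '0.06 .028 -.024 .013 0 0 0; 0.06 .028 -.024 .013 0 0 0; 0.06 .028 -.024 .013 0 0 0; 0.06 .028 -.024 .013 0 0 0; 0.06 .028 -.024 .013 0 0 0; 0.06 .028 -.024 .013 0 0 0; 0.06 .028 -.024 .013 0 0 0; 0.06 .02 -.02 .013 0 0 0'
```

```text
clock: 0.77
position: [0.3151, -0.3709, 0.2502]
tool_rot: [-3.142, 0.0, 0.224]
force: [0.2, -0.8, 0.2]
grip_width: 0.0598
finger_force: 0.0
clock: 1.43
position: [0.4849, -0.1386, 0.1456]
tool_rot: [-3.141, -0.001, 0.225]
force: [0.7, -0.1, 0.2]
grip_width: 0.06
finger_force: 0.0
```

```bash
python3 -m crank '0.06 .010 -.004 0 0 0 0; 0.06 0 0 .03 0 0 0; 0.06 0 0 .03 0 0 0; 0.06 0 0 .03 0 0 0; 0.06 0 0 .02 0 0 0; 0.06 0 0 .011 0 0 0; 0.06 0 0 0 0 0 0; 0.06 0 0 0 0 0 0'
python3 -m crank '0 0 0 0 0 0 0; 0 0 0 0 0 0 0; 0 0 0 0 0 0 0; 0 0 0 0 0 0 0; 0 0 0 0 0 0 0; 0 0 0 0 0 0 0; 0 0 0 0 0 0 0; 0 0 0 0 0 0 0' 40
```

```text
clock: 2.1
position: [0.4923, -0.1353, 0.0256]
tool_rot: [-3.142, 0.0, 0.224]
force: [-0.0, -0.2, -0.1]
grip_width: 0.0603
finger_force: 0.0
clock: 2.77
position: [0.4928, -0.1353, 0.0264]
tool_rot: [3.141, -0.001, 0.224]
force: [-3.2, 0.6, 15.5]
grip_width: 0.0173
finger_force: 38.6
```

```bash
python3 -m crank '0.05 0 0 0 0 0 0; 0.05 0 0 0 0 0 0; 0.05 0 0 0 0 0 0; 0.05 0 0 0.006 0 0 0; 0 0 0 0 0 0 0; 0 0 0 0 0 0 0; 0 0 0 0 0 0 0; 0 0 0 0 0 0 0' 40
python3 -m crank '0 0 0 0 0 0 0; 0 0 0 0 0 0 0; 0 0 0 0 0 0 0; 0 0 0 0 0 0 0; 0 0 0 0 0 0 0; 0 0 0 0 0 0 0; 0 0 0 0 0 0 0; 0 0 0 0 0 0 0' 40
```

```text
clock: 3.43
position: [0.4924, -0.1352, 0.0194]
tool_rot: [3.141, -0.0, 0.224]
force: [-0.5, -1.1, 3.9]
grip_width: 0.0172
finger_force: 40.2
clock: 4.1
position: [0.4924, -0.1352, 0.0194]
tool_rot: [3.141, -0.0, 0.224]
force: [-0.8, -1.2, 6.1]
grip_width: 0.0179
finger_force: 40.7
```

```bash
python3 -m crank '0 0 0 -.01 0 0 0; 0 0 0 -.02 0 0 0; 0 0 0 -.03 0 0 0; 0 0 0 -.03 0 0 0; 0 -.01 .0145 0 0 0 0; 0 -.02 .0295 0 0 0 0; 0 -.02 .0295 0 0 0 0; 0 -.02 .0295 0 0 0 0'
python3 -m crank '0 -.015 .022 0 0 0 0; 0 0 0 0 0 0 2.4; 0 0 0 0 0 0 2.4; 0 0 0 0 0 0 0; 0 0 0 0 0 0 0; 0 0 0 0 0 0 0; 0 0 0 0 0 0 0; 0 0 0 0 0 0 0'
python3 - <<'E'
from h import *
shot('top','top1');shot('side','side1')
a=cv2.resize(cv2.imread('pics/top1.png')[165:255,270:400],None,fx=4,fy=4,interpolation=cv2.INTER_CUBIC)
b=cv2.resize(cv2.imread('pics/side1.png')[110:230,215:345],None,fx=4,fy=4,interpolation=cv2.INTER_CUBIC)[:480]
b=cv2.resize(b,(270,250)); 
o=np.zeros((360,800,3),np.uint8);o[:360,:520]=a;o[:250,525:795]=b;cv2.imwrite('pics/c2.png',o)
E
```

```text
clock: 4.77
position: [0.4461, -0.2521, 0.1101]
tool_rot: [3.141, -0.0, 0.225]
force: [0.8, -0.3, -1.5]
grip_width: 0.0173
finger_force: 39.0
clock: 5.43
position: [0.4372, -0.2756, 0.1093]
tool_rot: [-3.142, 0.0, 0.141]
force: [-0.9, 0.5, -0.3]
grip_width: 0.0173
finger_force: 39.1
```

View pics/c2.png

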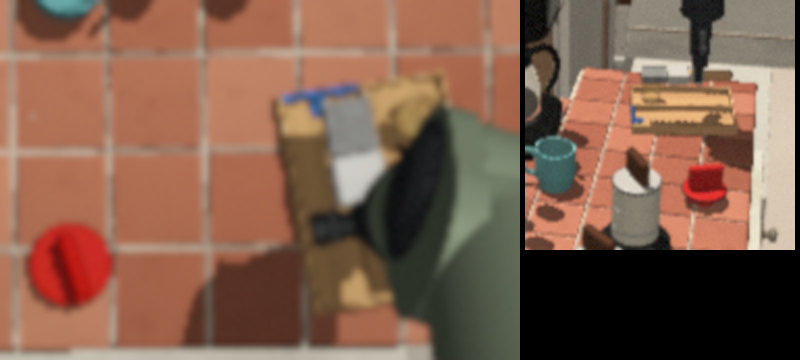

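The brush is held level above the tray, with its bristle end at crop pixel (347,97) toward the blue mark. I'll measure that end.

```bash
python3 - <<'E'
from h import *
f=load('top1')
P=lambda u,v,z: atz(f,270+(u+.5)/4-.5,165+(v+.5)/4-.5,z)
L,R=P(325,101,.108),P(369,94,.108);print(L,R,np.linalg.norm(L-R))
t=(L+R)/2; e=np.array([np.cos(.1403),np.sin(.1403)]);n=np.array([-e[1],e[0]])
for nm,q in(('tip',t[:2]),('tcp',np.array([.4372,-.2756]))):
    d=q-[.4573,-.2735];print(nm,d@e,d@n)
f2=[P(u,v,.108) for u,v in((336,208),(384,200))];m=sum(f2)/2;d=t-m;print('yaw',np.degrees(np.arctan2(d[1],d[0])))
print(dep(f,270+347/4,165+120/4))
E
```

```text
[ 0.53515995 -0.24455139  0.108     ] [ 0.54042692 -0.28055768  0.108     ] 0.03638946528736869
tip 0.08123313076498616 -0.00041830026144547576
tcp -0.020196163546889294 0.0007314218941897944
yaw 5.024893750611925
[ 0.51830208 -0.26340423  0.10679122]
```

```bash
python3 -m crank '0 0 0 .025 0 0 0; 0 0 0 .025 0 0 0; 0 0 0 .02 0 0 0; 0 0 0 .01 0 0 0; 0 0 0 .004 0 0 0; 0 0 0 0 0 0 0; 0 0 0 0 0 0 0; 0 0 0 0 0 0 0'
python3 -m crank '0.028 0 0 0 0 0 0; 0.028 0 0 0 0 0 0; 0.028 0 0 0 0 0 0; 0.028 0 0 0 0 0 0; 0.028 0 0 -.005 0 0 0; 0.028 0 0 -.015 0 0 0; 0.028 0 0 -.03 0 0 0; 0.028 0 0 -.03 0 0 0'
```

```text
clock: 6.2
position: [0.4375, -0.2761, 0.026]
tool_rot: [3.141, -0.001, 0.14]
force: [0.5, -0.8, -0.6]
grip_width: 0.0176
finger_force: 39.3
clock: 6.87
position: [0.4365, -0.2754, 0.106]
tool_rot: [-3.14, 0.002, 0.14]
force: [-0.3, -0.2, 0.0]
grip_width: 0.0277
finger_force: 0.0
```

```bash
python3 -m crank '0.028 0 0 -.036 0 0 0; 0.028 0 0 -.036 0 0 0; 0.028 0 0 -.036 0 0 0; 0.028 0 0 -.036 0 0 0; 0.05 .01 -.033 0 0 0 0; 0.05 .01 -.033 0 0 0 0; 0.05 .01 -.033 0 0 0 0; 0.05 .01 -.033 0 0 0 0'
python3 - <<'E'
from h import *
shot('top','top2'); o=telemetry.observe();print(o['qpos'],o['position'])
a=cv2.resize(cv2.imread('pics/top2.png')[165:255,310:400],None,fx=6,fy=6,interpolation=cv2.INTER_CUBIC)
cv2.imwrite('pics/c3.png',a)
E
python3 -m crank '0.05 .01 -.033 0 0 0 0; 0.05 .01 -.033 0 0 0 0; 0.05 .01 -.033 0 0 0 0; 0.05 .01 -.033 0 0 0 0; 0.05 .01 -.033 0 0 0 0; 0.05 .01 -.033 0 0 0 0; 0.05 .01 -.033 0 0 0 0; 0.05 .01 -.033 0 0 0 0'
python3 -c "
from h import *
print(telemetry.observe()['qpos'])"
```

```text
clock: 7.53
position: [0.4581, -0.1382, 0.25]
tool_rot: [3.141, -0.001, 0.139]
force: [1.4, -0.6, 0.6]
grip_width: 0.0504
finger_force: 0.0
[ 0.37754174  0.29833364 -0.27116385  1.96600177  0.09864028  0.88887332
 -1.36962683] [ 0.45935153 -0.13159744  0.25003307]
clock: 8.25
position: [0.5005, 0.1346, 0.2498]
tool_rot: [3.141, -0.0, 0.14]
force: [0.0, 0.1, 0.7]
grip_width: 0.0497
finger_force: 0.0
[-0.09113245  0.37175683 -0.36874442  1.86562992  0.16397749  0.93338297
 -1.96572414]
```

View pics/c3.png

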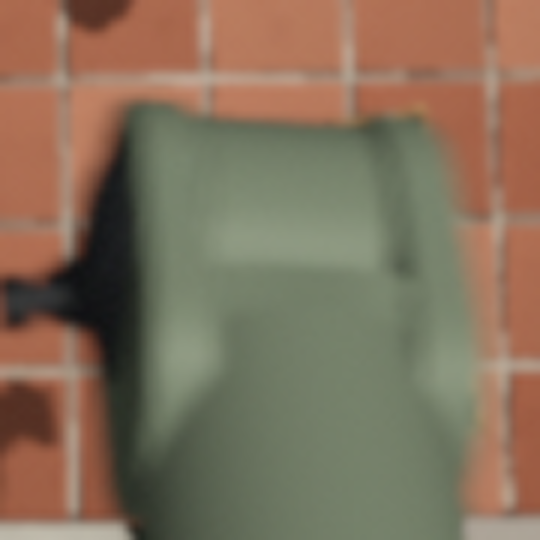

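```bash
python3 -m crank '0.05 .0105 -.033 0 0 0 0; 0.05 .0105 -.033 0 0 0 0; 0.05 .0105 -.033 0 0 0 0; 0.05 .0105 -.033 0 0 0 0; 0.05 0 0 0 0 0 -7; 0.05 0 0 0 0 0 -7; 0.05 0 0 0 0 0 -7; 0.05 0 0 0 0 0 -7'
python3 -c "
from h import *
print(telemetry.observe()['qpos'])"
```

```text
clock: 8.92
position: [0.5236, 0.2696, 0.2495]
tool_rot: [3.141, 0.0, 0.635]
force: [0.2, -1.1, 0.3]
grip_width: 0.0501
finger_force: 0.0
[-0.22877755  0.50228875 -0.49469829  1.68069214  0.27055361  1.02742279
 -1.74847794]
```

```bash
python3 -m crank '0.05 0 0 0 0 0 -7; 0.05 0 0 0 0 0 -7; 0.05 0 0 0 0 0 -7; 0.05 0 0 0 0 0 -7; 0.05 0 0 0 0 0 -7; 0.05 0 0 0 0 0 -7; 0.05 0 0 0 0 0 -7; 0.05 0 0 0 0 0 -7' 
python3 -m crank '0.05 0 0 0 0 0 -7; 0.05 0 0 0 0 0 -7; 0.05 0 0 0 0 0 -7; 0.05 0 0 0 0 0 -7; 0.05 0 0 0 0 0 -7; 0.05 0 0 0 0 0 -7; 0.05 0 0 0 0 0 -5; 0.05 0 0 0 0 0 0' 
python3 - <<'E'
from h import *
o=telemetry.observe();print(o['qpos'],o['tool_rot'])
shot('side','side3');shot('top','top3')
a=cv2.resize(cv2.imread('pics/side3.png')[110:310,180:350],(510,600),interpolation=cv2.INTER_CUBIC)
b=cv2.resize(cv2.imread('pics/top3.png')[170:250,315:395],(290,290),interpolation=cv2.INTER_CUBIC)
c=cv2.resize(cv2.imread('pics/top3.png')[150:250,140:240],(290,290),interpolation=cv2.INTER_CUBIC)
i=np.zeros((600,800,3),np.uint8);i[:,:510]=a;i[:290,510:]=b;i[300:590,510:]=c
cv2.imwrite('pics/c4.png',i)
E
```

```text
clock: 9.58
position: [0.5238, 0.2693, 0.2497]
tool_rot: [3.141, 0.0, 1.612]
force: [0.2, -0.2, -0.5]
grip_width: 0.0497
finger_force: 0.0
clock: 10.25
position: [0.5239, 0.2692, 0.2494]
tool_rot: [-3.141, -0.0, 2.431]
force: [0.1, -0.4, 0.4]
grip_width: 0.05
finger_force: 0.0
[ 0.0361626   0.61007593 -0.91660923  1.66712947  0.52634697  1.13127413
 -0.16520305] [-3.14119781e+00 -4.70562862e-05  2.43065223e+00]
```

View pics/c4.png

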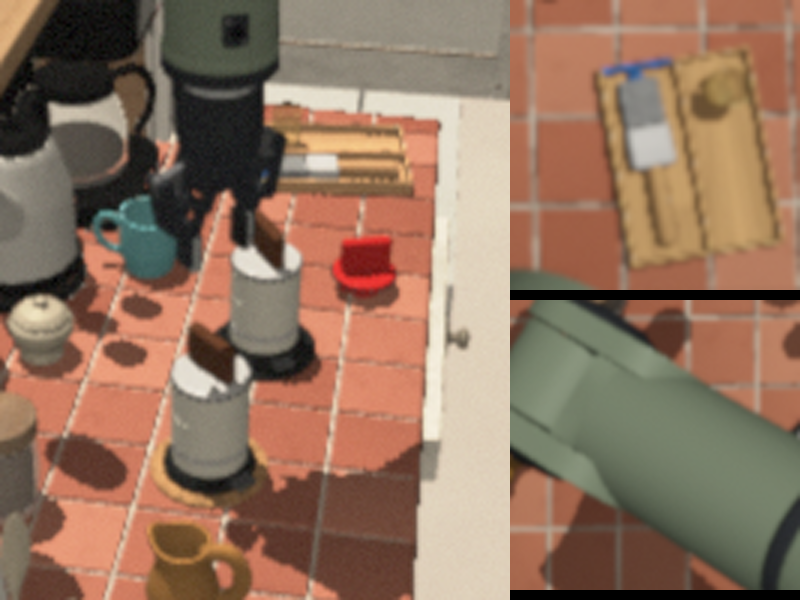

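The brush lies in the left compartment, bristles at the blue mark. The gripper is above the cork canister at side-crop (210,360), so I'll descend.

```bash
python3 -m crank '0.05 .004 .007 0 0 0 0; 0.05 0 0 .03 0 0 0; 0.05 0 0 .03 0 0 0; 0.05 0 0 .025 0 0 0; 0.05 0 0 .015 0 0 0; 0.05 0 0 .008 0 0 0; 0.05 0 0 0 0 0 0; 0.05 0 0 0 0 0 0'
python3 -m crank '0 0 0 0 0 0 0; 0 0 0 0 0 0 0; 0 0 0 0 0 0 0; 0 0 0 0 0 0 0; 0 0 0 0 0 0 0; 0 0 0 0 0 0 0; 0 0 0 0 0 0 0; 0 0 0 0 0 0 0' 30
python3 -c "
from h import *
print(telemetry.observe()['moment'])"
```

```text
clock: 11.02
position: [0.5257, 0.2781, 0.1421]
tool_rot: [3.141, 0.0, 2.426]
force: [1.4, 0.3, 0.1]
grip_width: 0.0505
finger_force: 0.0
clock: 11.68
position: [0.5265, 0.2783, 0.1424]
tool_rot: [3.138, 0.001, 2.426]
force: [3.8, 3.4, 1.7]
grip_width: 0.0137
finger_force: 29.2
[ 0.84663342 -1.07198323  0.15162041]
```

```bash
python3 -m crank '0 0 0 0 0 0 -2; 0 0 0 0 0 0 -2; 0 0 0 0 0 0 -2; 0 0 0 0 0 0 -2; 0 0 0 0 0 0 -2; 0 0 0 0 0 0 -2; 0 0 0 0 0 0 0; 0 0 0 0 0 0 0'
python3 -c "
from h import *
print(telemetry.observe()['moment'])"
```

```text
clock: 12.35
position: [0.5259, 0.2786, 0.1423]
tool_rot: [3.139, 0.0, 2.636]
force: [0.8, 5.6, 4.6]
grip_width: 0.0138
finger_force: 29.5
[ 1.17598634 -0.15996584  0.02082723]
```

```bash
python3 -m crank '0 0 0 0 0 0 4; 0 0 0 0 0 0 4; 0 0 0 0 0 0 4; 0 0 0 0 0 0 2; 0 0 0 0 0 0 2; 0 0 0 0 0 0 2; 0 0 0 0 0 0 2; 0 0 0 0 0 0 0'
python3 -c "
from h import *
o=telemetry.observe();print(o['moment'],o['tool_rot'])"
```

```text
clock: 13.02
position: [0.5268, 0.2783, 0.1425]
tool_rot: [3.138, 0.001, 2.286]
force: [7.1, 3.1, 3.7]
grip_width: 0.0137
finger_force: 83.8
[ 0.84842733 -1.68876433  1.80752091] [3.13757229e+00 1.18978299e-03 2.28558299e+00]
```

Anticlockwise turned freely, and clockwise met a stop (moment 1.8 N m), so I'll open it anticlockwise.

```bash
python3 -m crank '0 0 0 0 0 0 -6; 0 0 0 0 0 0 -7; 0 0 0 0 0 0 -7; 0 0 0 0 0 0 -7; 0 0 0 0 0 0 -7; 0 0 0 0 0 0 -7; 0 0 0 0 0 0 -7; 0 0 0 0 0 0 -7' 40
python3 -c "
from h import *
o=telemetry.observe();print(o['moment'],o['tool_rot'])"
python3 -m crank '0 0 0 0 0 0 -3; 0 0 0 0 0 0 -3; 0 0 0 0 0 0 -3; 0 0 0 0 0 0 -3; 0 0 0 0 0 0 -3; 0 0 0 0 0 0 -2; 0 0 0 0 0 0 0; 0 0 0 0 0 0 0'
python3 -c "
from h import *
o=telemetry.observe();print(o['moment'],o['tool_rot'],o['qpos'])"
```

```text
clock: 13.68
position: [0.5261, 0.28, 0.1426]
tool_rot: [3.137, 0.003, -3.031]
force: [4.4, 14.4, -0.5]
grip_width: 0.0135
finger_force: 38.9
[ 3.59008665 -0.825323   -0.20443356] [ 3.13670767e+00  2.93537138e-03 -3.03053575e+00]
clock: 14.35
position: [0.526, 0.2806, 0.1427]
tool_rot: [3.137, 0.005, -2.739]
force: [2.7, 17.5, -1.1]
grip_width: 0.0135
finger_force: 39.1
[ 4.17732534 -0.90788963 -0.13386022] [ 3.13660479  0.00462982 -2.73909071] [ 0.08866657  0.8444182  -1.06801476  1.73819928  0.83383553  1.07938564
  0.70860423]
```

```bash
python3 -m crank '0 -.001 .003 0 0 0 0; 0 0 0 0 0 0 -1; 0 0 0 0 0 0 -1; 0 0 0 0 0 0 -1; 0 0 0 0 0 0 -1; 0 0 0 0 0 0 -1; 0 0 0 0 0 0 -1; 0 0 0 0 0 0 0'
python3 -c "
from h import *
o=telemetry.observe();print(o['moment'],o['tool_rot'])"
```

```text
clock: 15.02
position: [0.5258, 0.2816, 0.1423]
tool_rot: [3.141, 0.003, -2.634]
force: [2.5, 5.4, 5.6]
grip_width: 0.0137
finger_force: 40.3
[ 1.31408693 -0.5510738  -0.18495815] [ 3.14050407e+00  2.51704662e-03 -2.63408309e+00]
```

```bash
python3 -m crank '0 0 .001 0 0 0 -1; 0 0 0 0 0 0 -1; 0 0 0 0 0 0 -1; 0 0 0 0 0 0 -1; 0 0 0 0 0 0 0; 0 0 0 0 0 0 0; 0 0 0 0 0 0 0; 0 0 0 0 0 0 0'
python3 -c "
from h import *
o=telemetry.observe();print(o['moment'],o['tool_rot'])"
```

```text
clock: 15.68
position: [0.5257, 0.2817, 0.1422]
tool_rot: [-3.141, 0.002, -2.567]
force: [3.8, 3.1, 6.3]
grip_width: 0.0133
finger_force: 41.7
[ 0.55346513 -1.04269429 -0.84578915] [-3.14130676e+00  2.26683578e-03 -2.56690054e+00]
```

Moment is up to -0.85 N m, so it's at the stop. Next: back off 1°, then lift straight up.

```bash
python3 -m crank '0 0 0 0 0 0 1; 0 0 0 -.003 0 0 0; 0 0 0 -.004 0 0 0; 0 0 0 -.005 0 0 0; 0 0 0 -.005 0 0 0; 0 0 0 -.005 0 0 0; 0 0 0 0 0 0 0; 0 0 0 0 0 0 0'
python3 -m crank '0 0 0 -.007 0 0 0; 0 0 0 -.007 0 0 0; 0 0 0 -.007 0 0 0; 0 0 0 -.007 0 0 0; 0 0 0 0 0 0 0; 0 0 0 0 0 0 0; 0 0 0 0 0 0 0; 0 0 0 0 0 0 0'
python3 - <<'E'
from h import *
shot('side','side4');shot('top','top4')
a=cv2.resize(cv2.imread('pics/side4.png')[130:330,180:350],(510,600),interpolation=cv2.INTER_CUBIC)
b=cv2.resize(cv2.imread('pics/top4.png')[170:250,315:395],(290,290),interpolation=cv2.INTER_CUBIC)
i=np.zeros((600,800,3),np.uint8);i[:,:510]=a;i[:290,510:]=b
cv2.imwrite('pics/c5.png',i)
E
```

```text
clock: 16.35
position: [0.5247, 0.2812, 0.1635]
tool_rot: [-3.141, -0.0, -2.583]
force: [-0.5, -0.3, -1.8]
grip_width: 0.014
finger_force: 40.8
clock: 17.02
position: [0.5246, 0.2814, 0.191]
tool_rot: [-3.142, -0.0, -2.583]
force: [-0.1, -0.3, -0.8]
grip_width: 0.0136
finger_force: 40.8
```

View pics/c5.png

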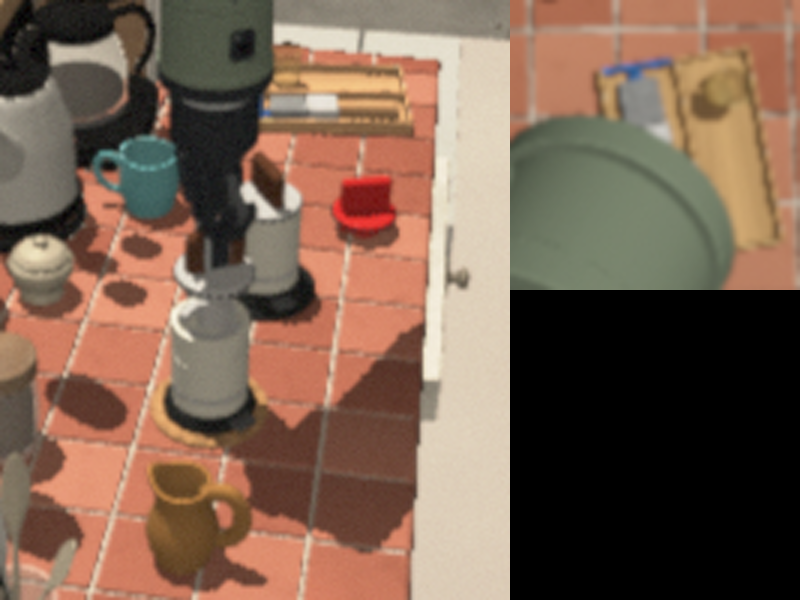

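The cap hangs level at (213,275), above the open mouth at (210,318), and the brush and other canister are undisturbed. I'm handing it in.

```bash
python3 -c "
from h import *
print(bot.job_done())"
```

```text
the job is handed in; nothing more can be done
None
```

I've handed the job in: the brush lies in the tray's empty compartment with its bristles to the blue mark, and the cork canister's cap, which opened anticlockwise, is held level about 5 cm above its mouth; the hand-in returned no verdict.

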